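# Raise the cabinet window to its working height and start the fan

### The arm

A 6-joint arm with a two-finger parallel gripper is mounted at the origin on the work surface. World frame = base frame: x ahead of the robot, y to its left, z up, the work surface at z = 0. Lengths are in m, angles in rad, forces in N, time in s.
With the tool pointing down it reaches from about 0.25 to 0.725 m from the base axis. Payload 4 kg.
Tool frame: the origin (TCP) lies midway between the tips of the shut fingers; the grasp point (between the pads) lies 19 mm behind it; z points along the fingers, y is the direction in which the jaws open and shut (so a half turn about z gives the same grasp; the last joint's range is limited). The gripper opens to 85 mm and grips with 20 to 120 N. Pads are 22 mm wide; open, the fingers measure 114 mm over their backs; the gripper's body (76 mm by 85 mm) begins 54 mm behind the grasp point. The pads swing forward as they close: fully open they stand 13 mm farther back than shut.
Start: joints at [1.134, 0.241, 0.005, 1.335, 0, 1.571], TCP at [0.212, 0.453, 0.231] pointing down, gripper open.
Joint ranges: [-2.72, 2.72], [-1.05, 1.87], [-1.09, 1.28], [-1.99, 2.15], [-1.42, 1.44], [-3.14, 3.14]. Speed limits (rad/s): [2.79, 2.79, 3.14, 3.14, 3.14, 3.14].

### API

Orientations are given as a unit quaternion [x, y, z, w].
In Python, from workcell import get_obs, camera, camera_model, job_done, masks_of gives the robot as it stands.
- The arm moves only by the tool jog_arm, never from a script. Its argument "deltas" is a list that holds one entry, the list of rows, each a list of 7 numbers: the shift along the tool's x, y, z in mm, then the turn, a rotation vector about the tool's x, y, z in degrees, then the finger opening in mm, from 0 to 85.4. A call has 1 to 5 rows; each row shifts and turns the pose as measured when the row begins, along the tool's axes as they then stand; what a row does not reach is not made up. A row lasts 1/10 s, in which the tool goes at most 50 mm and 8.59 degrees, less where a joint would pass 70% of its speed; a pose out of reach is approached as far as the arm can. A call with a gripper value outside its range is refused whole. The fingers move at their own pace and stop on an object; the grip force is fixed at half the most. Time passes only in rows, so rows that do not move let the fingers close. It gives the time, the measured TCP pose, the force and the opening at its end, in the units of the state.
- get_obs(): the state, without advancing time (a new reading comes with each control period).
- camera(name): name is "scene" or "top"; returns the picture (420x560x3 uint8, red, green, blue); there is no depth.
- camera_model(name): a dict with "fovy" (degrees; the focal length in pixels is half the picture's height over the tangent of half this angle, whatever the lens; pixels are square), "cx", "cy" (the principal point, pixels), "pose" (4x4, takes a point from camera to world coordinates). Camera axes: x right, y down, z forward; pixel columns grow to the right and rows downward; lengths in m; the calibration is good to about 2 mm. A picture is of the moment at which its call begins. camera_model takes no time and is no camera call.
- job_done(): hands the job in, once; it reports no verdict.
Trained networks look in the newest picture that a camera, given by its name, has taken for a name from the list of things; names that differ only in an ending like _2 or _b are one class to them, and where a whole thing is asked for, a point or a joint stands for the part that bears it (a point fixed in the world has none). Each returns a list of dicts, best first, with "conf" (0 to 1); they miss things now and then, are a little off and sometimes report something else, mostly with a low value. They report only what shows in the picture. A call takes as long as a camera call. They do not tell look-alikes from the thing itself.
- masks_of(target, camera): "pixels" (420x560 bool, what is visible of it) and "at" ([column, row] in pixels, amid what is visible of it).
The state is a dict: "clock": time; "joint_pos": joint angles; "joint_vel": joint speeds; "tau": joint torques, N m; "eef_pos": TCP position; "tool_rot": TCP orientation; "ft_force": force on the tool from outside, world axes, zero at the start; "ft_torque": the same for the moment, N m; "grip_width": finger opening in m.
Only numpy, scipy, OpenCV 4.12 (cv2) and the standard library are available. Lean on these libraries where they do the work, as an engineer would, in place of code of your own. Each camera call takes 0.05 s, during which the arm holds its last target. There are 200 camera calls.

### The job

Slowly push the safety cabinet's sliding window up with the fingertips from beneath its blue-edged lip, until the red pointer on the window stands within the green band on the rail beside it; do not pinch or grip the lip. Then press the green button on the grey control box fully down to start the fan (never before the window is at its mark), let it go, and finish clear of everything. Leave all the other things on the bench where they stand.

Things in the scene. Friction and masses are not known exactly. Their poses are not given: they have to be found in the camera images.
- cabinet: White-sided bench cabinet with clear roof and back, 345 wide, 330 deep, 352 high (mm), fixed to the bench. Its front leans 40 degrees back from upright, away from the robot. Origin on the bench surface straight below the middle of the lip's outer edge when the window is fully down; x runs into the cabinet, y along the lip to the left, z up. Its orientation gives the cabinet's yaw.
- window (a joint): Travel of the clear window in m up its sloping rails: 0 fully down, 0.18 fully up. It moves along (0.643, 0, 0.766) in the cabinet's axes. A counterweight balances it, so it stays where it is left; pushing it takes about 1.5 to 4 N.
- lip_edge (a point): Middle of the outer lower edge of the window's lip, 100 mm above the bench with the window fully down. The lip is 260 wide (along y), 11 thick and stands out 45 mm square from the pane, along (-0.766, 0, 0.643) in cabinet axes. This point's axes: x into the cabinet square to the pane, y along the lip, z up the slope.
- lip_under (a point): Middle of the lip's underside, the place to push, 22 mm in from lip_edge (same axes); it faces down the slope. Blue edging covers the underside and the outer edge; the lip's top is bare aluminium. Pressing top and edging at the same time counts as pinching.
- pointer (a point): Tip of the red diamond pointer (about 22 high) on the window frame's right-hand edge as the robot sees it, 70 mm up the slope from the lip. Axes as lip_edge.
- band_mid (a point): Middle of the green band, 24 high (measured up the slope) and 30 wide, on the right-hand aluminium rail. Axes as lip_edge. When the pointer is at the same place along z of these axes, it is centred.
- band_plate (a joint): Place of the green band in m up the slope: the value of joint window at which the pointer is centred in the band. Fixed during the job.
- control_box: Grey box 110 x 100 x 45 high with a black display, fixed on the bench on the left or the right of the cabinet. Origin under its centre.
- fan_button_top (a point): Centre of the top of the round green push button, 36 across, on the control box. It is pressed straight down.
- fan_button (a joint): How far the button is pressed in m: 0 free, 0.006 fully down; a spring takes about 5 N at the bottom and returns it.
- tube_rack: Orange tube rack 75 x 160 x 45 high with ten holes, inside the cabinet. Leave it. Origin under its centre, as for all loose things unless said.
- dropper_bottle: White dropper bottle 22 across, 55 high, inside the cabinet. Leave it.
- cassette_in: White test cassette 70 x 21 x 5, inside the cabinet. Leave it.
- cassette_out: White test cassette 70 x 21 x 5, on the bench. Leave it.
- tip_box: Blue box of pipette tips 85 x 115 x 49 high, on the bench on the other side of the cabinet from the control box. Leave it.
- reagent_bottle: Amber jar 66 across, 130 high, with a blue cap. Leave it.
- beaker: Clear beaker 74 across, 90 high. Leave it.
- pipette: Grey and white pipette 240 long, 24 thick, lying on the bench near the robot. Origin near mid-length, on its underside. Leave it.
Mind the look-alikes: they are no part of the job. What is shaped like the control_box but purple is not meant.

How it is judged:
On the way, in this order (a step that is already met when the one before it is completed fails the run):
1. the fingers push up on the blue edging beneath the lip while the pointer is still below the green band ((contact force between the fingers and window_c1 above 0.5 N or contact force between the fingers and window_c2 above 0.5 N) and z of pointer in the frame of band_mid below -0.014 m), for 0.1 s.
2. the pointer has been brought into the green band (z of pointer in the frame of band_mid between -0.012 and 0.012 m), for 0.2 s.
3. the green button is pressed down by the fingers with the pointer in the band (all of step 2 and value of joint fan_button above 0.0042 m and contact force between the fingers and anything else above 0.5 N), for 0.05 s.
At the end, for the whole second after the job is handed in: The window stands still with the pointer within 12 mm of the middle of the green band (measured up the slope), the button has been pressed at least 4.2 mm down and is up again, and every other loose thing is within 20 mm of where it stood (all of step 2 and velocity of joint window between -0.005 and 0.005 m/s and value of joint fan_button below 0.0015 m and distance of each of tube_rack, dropper_bottle, cassette_in, cassette_out, tip_box, reagent_bottle, beaker, pipette from where it was at the start of the episode below 0.02 m); the robot touches nothing.
It fails at once if the lip is pinched: the fingers press its top and its blue edging at once (contact force between the fingers and window_c0 above 1 N and (contact force between the fingers and window_c1 above 1 N or contact force between the fingers and window_c2 above 1 N)).
It fails at once if the window is slammed (faster than 0.3 m/s) (velocity of joint window above 0.3 m/s or velocity of joint window below -0.3 m/s).
It fails at once if the button is pressed while the pointer is outside the green band (value of joint fan_button above 0.003 m and not (z of pointer in the frame of band_mid between -0.012 and 0.012 m)).
It fails at once if another thing on the bench is lifted, tipped or shifted by more than 20 mm (distance of any of tube_rack, dropper_bottle, cassette_in, cassette_out, tip_box, reagent_bottle, beaker, pipette from where it was at the start of the episode above 0.02 m or angle between any of tube_rack, dropper_bottle, cassette_in, cassette_out, tip_box, reagent_bottle, beaker, pipette's own z axis and vertical above 0.4 rad).
It also fails if it takes over 58 s, if anything falls off the work surface, if the arm or the gripper's body presses on something with over 40 N, if the wrist force passes 120 N, or if a joint passes its speed limit or range.

## Working session

There is one attempt and no reset: what is moved stays moved. The work goes in short steps, Python scripts to look and compute and a tool call to move; the robot and the scene stay as the last step left them, time stands still between calls to the robot, and variables do not carry over. Pictures are saved under pics/ and viewed, about 8 in all and at most 12, crops included, and the job is handed in when it is done.

Besides the shell and the picture viewer there is one more tool, called by a JSON object that holds its "name" and its "arguments", one argument or row to a line. jog_arm: Moves the arm, as the interface text tells. Its arguments: {"type":"object","properties":{"deltas":{"type":"array"}},"required":["deltas"]}

```bash
mkdir -p pics; ls; python3 - <<'E'
from workcell import *
import cv2,numpy as np
for n in("scene","top"):
    im=camera(n); cv2.imwrite(f"pics/{n}0.png",im[:,:,::-1]); m=camera_model(n); print(n,m["fovy"],m["cx"],m["cy"],np.round(m["pose"],4).tolist())
o=get_obs();print(o)
for n in("scene","top"):
    for t in("control_box","fan_button_top","pointer","band_mid","lip_edge","cabinet","reagent_bottle","beaker","tip_box","pipette","cassette_out"):
        try: print(n,t,[(round(d["conf"],2),np.round(d["at"]).tolist(),int(d["pixels"].sum())) for d in masks_of(t,n)])
        except Exception as e: print(n,t,e)
E
```

```text
pics
scene 53.05264378365194 280.2156803913415 220.48254606107133 [[-0.7173, 0.587, -0.3754, 1.0352], [0.6966, 0.6157, -0.3683, 0.5241], [0.0149, -0.5257, -0.8505, 1.3055], [0.0, 0.0, 0.0, 1.0]]
top 45.68598616352605 279.11266262936147 212.37981614840797 [[-0.0265, -0.996, 0.0853, 0.3948], [-0.9994, 0.0282, 0.0192, -0.0101], [-0.0216, -0.0847, -0.9962, 1.4738], [0.0, 0.0, 0.0, 1.0]]
{'clock': 0.1, 'joint_pos': array([1.13401750e+00, 2.41334585e-01, 3.84469857e-03, 1.33519463e+00,
       2.12951429e-05, 1.57077612e+00]), 'joint_vel': array([-0.00041785,  0.00017939,  0.00308782, -0.00012946, -0.00090958,
       -0.00039083]), 'tau': array([ 1.96802912e-04, -3.73136508e+01,  2.53010577e+01,  1.08551994e-02,
        4.08924870e-05, -3.35489098e-06]), 'eef_pos': array([0.21126426, 0.45254529, 0.23049806]), 'tool_rot': array([ 2.16647623e-01,  9.76249413e-01, -9.19359584e-04, -2.14948857e-04]), 'ft_force': array([-0.25773089, -0.31731409,  0.31282472]), 'ft_torque': array([-0.06116831, -0.0184397 ,  0.00963554]), 'grip_width': 0.08539691498485318}
scene control_box [(0.76, [432.0, 279.0],
[... 388 characters left out ...]
0], 422)]
scene tip_box [(0.86, [228.0, 164.0], 741)]
scene pipette [(0.62, [363.0, 254.0], 434)]
scene cassette_out []
top control_box [(0.74, [124.0, 304.0], 1460), (0.67, [161.0, 244.0], 1479)]
top fan_button_top [(0.67, [157.0, 252.0], 139), (0.53, [118.0, 313.0], 140)]
top pointer [(0.89, [281.0, 177.0], 7012)]
top band_mid [(0.43, [339.0, 169.0], 106)]
top lip_edge [(0.77, [278.0, 177.0], 6950)]
top cabinet [(0.64, [284.0, 137.0], 19409)]
top reagent_bottle [(0.82, [135.0, 174.0], 685)]
top beaker [(0.62, [443.0, 173.0], 692)]
top tip_box [(0.59, [409.0, 236.0], 1214)]
top pipette [(0.68, [201.0, 270.0], 582)]
top cassette_out [(0.66, [403.0, 182.0], 180), (0.27, [278.0, 179.0], 7020)]
```

```bash
python3 - <<'E'
import cv2
a=cv2.imread("pics/top0.png"); cv2.imwrite("pics/top0z.png",cv2.resize(a[60:360,80:480],None,fx=2,fy=2,interpolation=cv2.INTER_CUBIC))
a=cv2.imread("pics/scene0.png"); cv2.imwrite("pics/scene0z.png",cv2.resize(a[130:390,120:480],None,fx=2.2,fy=2.2,interpolation=cv2.INTER_CUBIC))
E
```

```text
(no output)
```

View pics/top0z.png

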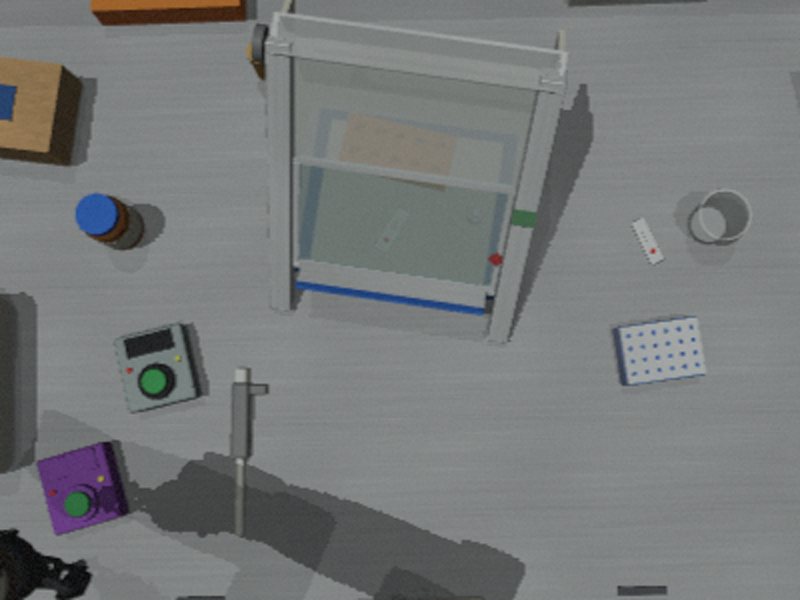

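View pics/scene0z.png

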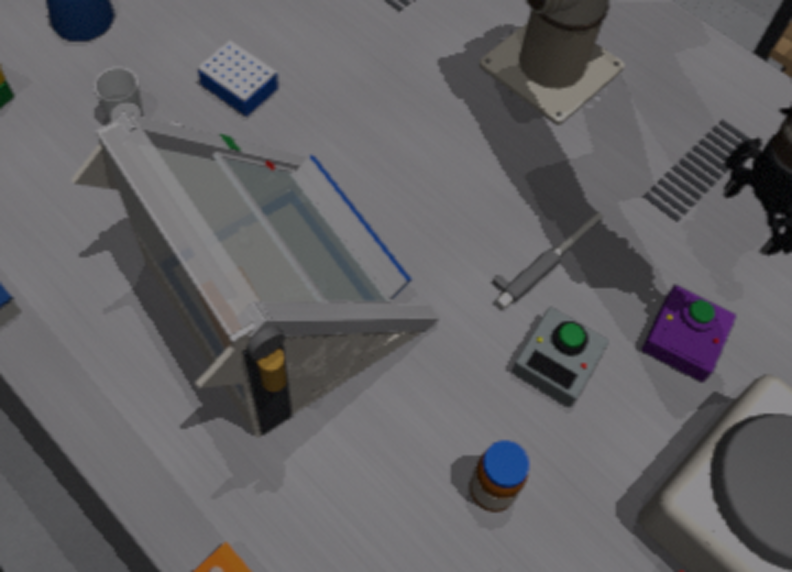

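The grey box sits at top px (157,245), with its button at about (157,251). The purple look-alike is at (120,305), so I choose the grey one. The blue lip edge runs (228,202)–(323,216) in the top view. The red pointer is at about (328,189) and the green band at about (342,169).

```bash
cat > h.py <<'E'
import cv2,numpy as np
from workcell import *
def proj(n,P):
    m=camera_model(n);T=np.linalg.inv(m["pose"]);p=np.atleast_2d(P)@T[:3,:3].T+T[:3,3]
    f=210/np.tan(np.radians(m["fovy"]/2));return np.c_[m["cx"]+f*p[:,0]/p[:,2],m["cy"]+f*p[:,1]/p[:,2]]
def ray(n,uv):
    m=camera_model(n);f=210/np.tan(np.radians(m["fovy"]/2))
    d=np.array([(uv[0]-m["cx"])/f,(uv[1]-m["cy"])/f,1]);d=np.array(m["pose"])[:3,:3]@d;return np.array(m["pose"])[:3,3],d/np.linalg.norm(d)
def tri(a,b):
    o,d=ray("top",a);p,e=ray("scene",b);s=np.linalg.lstsq(np.c_[d,-e],p-o,rcond=None)[0]
    A,B=o+s[0]*d,p+s[1]*e;return (A+B)/2,np.linalg.norm(A-B)*1e3
def blob(im,col,box):
    h=cv2.cvtColor(im,cv2.COLOR_RGB2HSV).astype(int);H,S,V=h[...,0],h[...,1],h[...,2]
    m={"red":((H<8)|(H>172))&(S>110),"green":(H>45)&(H<85)&(S>80),"blue":(H>100)&(H<130)&(S>130)}[col]
    x0,x1,y0,y1=box;k=np.zeros_like(m);k[y0:y1,x0:x1]=m[y0:y1,x0:x1];y,x=np.nonzero(k);return np.c_[x,y].astype(float)
E
python3 - <<'E'
from h import *
t=cv2.imread("pics/top0.png")[:,:,::-1].copy();s=cv2.imread("pics/scene0.png")[:,:,::-1].copy()
B={"ptr":("red",(318,338,178,200),(235,252,198,212)),"band":("green",(332,352,160,178),(215,235,185,203)),"btn":("green",(145,170,240,262),(370,392,272,295))}
for k,(c,a,b) in B.items():
    A=blob(t,c,a);S=blob(s,c,b);print(k,len(A),A.mean(0),np.ptp(A,0),len(S),S.mean(0),np.ptp(S,0),tri(A.mean(0),S.mean(0)))
# lip line
A=blob(t,"blue",(220,335,195,222));S=blob(s,"blue",(255,315,195,265))
print(len(A),len(S))
for nm,Q in(("top",A),("scene",S)):
    i=Q[:,0] if nm=="top" else Q[:,1]
    for e in (i<=i.min()+1,i>=i.max()-1): print(nm,Q[e].mean(0),Q[e].min(0),Q[e].max(0))
at=A[A[:,0]<=A[:,0].min()+1].mean(0);bt=A[A[:,0]>=A[:,0].max()-1].mean(0)
as_=S[S[:,1]>=S[:,1].max()-1].mean(0);bs=S[S[:,1]<=S[:,1].min()+1].mean(0)
L,R=tri(at,as_),tri(bt,bs);print(L,R,np.linalg.norm(L[0]-R[0]))
d=L[0]-R[0];print("yaw",np.degrees(np.arctan2(-d[0],d[1])))
# ref loose
for n in ("tip_box",):pass
E
```

```text
ptr 26 [327.5 189.5] [5. 5.] 11 [242.36363636 204.54545455] [3. 3.] (array([ 0.56715424, -0.1158824 ,  0.13505969]), np.float64(1.8400166825673292))
band 70 [341.48571429 168.65714286] [11.  7.] 24 [224.29166667 194.375     ] [7. 6.] (array([ 0.61080533, -0.14778542,  0.20387053]), np.float64(2.778042581688628))
btn 143 [156.44055944 250.09090909] [13. 12.] 120 [379.325      282.14166667] [12. 11.] (array([0.41770531, 0.3696878 , 0.05937521]), np.float64(1.6840698988127274))
319 104
top [228.57142857 202.28571429] [228. 201.] [229. 204.]
top [324.33333333 208.33333333] [324. 208.] [325. 209.]
scene [262.  201.5] [261. 201.] [263. 202.]
scene [305.  256.5] [305. 256.] [305. 257.]
(array([0.54341789, 0.15567394, 0.10688869]), np.float64(1.309408682025787)) (array([ 0.51047475, -0.097807  ,  0.11841028]), np.float64(24.97568191621104)) 0.25587220848782016
yaw -7.404826386324065
```

```bash
cat >> h.py <<'E'
from scipy.optimize import least_squares
from scipy.spatial.transform import Rotation as Ro
S_=np.array([.643,0,.766]);N_=np.array([.766,0,-.643])
def cab(p,l): # X,Y,yaw ; local->world
    return np.array([p[0],p[1],0])+Ro.from_euler("z",p[2]).apply(l)
def to(P,R,n,k=1.0):
    "rows from present pose to TCP P, rotation R in n rows"
    o=get_obs();p=o["eef_pos"];r=Ro.from_quat(o["tool_rot"]);w=(r.inv()*R).as_rotvec()
    for i in range(n):
        pn=p+(P-p)/(n-i);rn=r*Ro.from_rotvec((r.inv()*R).as_rotvec()/(n-i))
        d=np.r_[r.inv().apply(pn-p)*1e3,np.degrees((r.inv()*rn).as_rotvec())];print(np.round(d,1).tolist());p,r=pn,rn
E
python3 - <<'E'
from h import *
t=cv2.imread("pics/top0.png")[:,:,::-1].copy();s=cv2.imread("pics/scene0.png")[:,:,::-1].copy()
A=blob(t,"blue",(220,322,195,222));S=blob(s,"blue",(255,315,195,265))
def med(Q,a,v): q=Q[abs(Q[:,a]-v)<=6];c=np.polyfit(q[:,a],q[:,1-a],1);return np.polyval(c,v)
tl=[[x,med(A,0,x)] for x in(235,255,280,300,315)];sl=[[med(S,1,y),y] for y in(208,222,236,250)]
def res(p):
    e0=np.array([0,0,.1])+S_*(p[3]+.0055)
    o=[]
    for n,L in(("top",tl),("scene",sl)):
        a,b=proj(n,[cab(p,e0+[0,.13,0]),cab(p,e0-[0,.13,0])]);d=(b-a)/np.linalg.norm(b-a)
        o+=[ (np.array(q)-a)@[-d[1],d[0]] for q in L]
        if n=="top": o+=[a[0]-228]
        else: o+=list(a-[305.3,257]) +list(b-[261.5,201])
    pt=e0-S_*.0055+.045*N_+S_*.07
    for n,u in(("top",(327.5,189.5)),("scene",(242.4,204.5))):
        c=proj(n,[cab(p,pt+[0,p[4],0]-N_*p[5])])[0];o+=list(c-u)
    return np.array(o)
f=least_squares(res,[.52,.03,-.13,.0,-.125,0]);print(np.round(f.x,4),np.round(res(f.x),1))
p=f.x
P=np.array([.56715,-.11588,.13506]);B=np.array([.6108,-.14779,.20387]);d=Ro.from_euler("z",-p[2]).apply(B-P)
print("d local",d,"slope",d@S_,"norm",d@N_)
under=cab(p,np.array([0,0,.1])+S_*p[3]+.022*N_);print("under",under,"edge",cab(p,np.array([0,0,.1])+S_*p[3]))
# known-height checks of others on bench
o=get_obs();print(Ro.from_quat(o["tool_rot"]).as_matrix().round(3).tolist())
E
```

```text
[ 0.5136  0.0319 -0.175   0.0078 -0.1362  0.0077] [-0.  -0.3 -0.2 -0.3 -0.3 -0.8  0.3  0.3  0.3  0.3 -0.1 -0.2 -0.6 -0.6
 -0.2  0.2 -0.4 -0.1]
d local [ 0.04853887 -0.02382329  0.06881   ] slope 0.08391895048454084 norm -0.007064059065072623
under [0.5351042  0.02808303 0.09181898] edge [0.51850956 0.03101693 0.10596498]
[[-0.906, 0.423, -0.0], [0.423, 0.906, -0.0], [-0.0, -0.0, -1.0]]
```

```bash
cat >> h.py <<'E'
def RT(yaw,th,s=1):
    z=np.array([np.cos(yaw)*np.cos(th),np.sin(yaw)*np.cos(th),-np.sin(th)]);y=s*np.array([-np.sin(yaw),np.cos(yaw),0])
    return Ro.from_matrix(np.c_[np.cross(y,z),y,z])
E
python3 -c "
from h import *
to(np.array([.45,.045,.20]),RT(-.175,np.radians(20)),13)"
```

```text
[-29.9, -20.7, 2.4, -0.7, -5.4, -1.0]
[-29.2, -21.2, 4.9, -0.7, -5.4, -1.0]
[-28.2, -21.8, 7.3, -0.7, -5.4, -1.0]
[-27.1, -22.4, 9.6, -0.7, -5.4, -1.0]
[-25.7, -23.0, 11.8, -0.7, -5.4, -1.0]
[-24.0, -23.6, 13.9, -0.7, -5.4, -1.0]
[-22.2, -24.2, 15.7, -0.7, -5.4, -1.0]
[-20.3, -24.8, 17.4, -0.7, -5.4, -1.0]
[-18.1, -25.3, 18.9, -0.7, -5.4, -1.0]
[-15.8, -25.9, 20.2, -0.7, -5.4, -1.0]
[-13.5, -26.4, 21.2, -0.7, -5.4, -1.0]
[-11.0, -26.9, 22.0, -0.7, -5.4, -1.0]
[-8.4, -27.3, 22.6, -0.7, -5.4, -1.0]
```

{"name": "jog_arm", "arguments": {
  "deltas": [
    [[-30,-21,2,-0.7,-5.4,-1,0],[-29,-21,5,-0.7,-5.4,-1,0],[-28,-22,7,-0.7,-5.4,-1,0],[-27,-22,10,-0.7,-5.4,-1,0]]
  ]
}}

```text
clock: 1.6
eef_pos: [0.2887, 0.328, 0.2231]
tool_rot: [0.177, 0.965, -0.015, 0.195]
ft_force: [0.3, -0.7, 0.5]
grip_width: 0.028
```

```bash
python3 -c "
from h import *
print(get_obs()['joint_pos'].round(3))
to(np.array([.45,.045,.20]),RT(-.175,np.radians(20)),10)"
```

```text
[ 1.114  0.043 -0.314  1.133 -0.386  1.461]
[-22.5, -21.0, 10.9, -0.6, -4.7, -0.9]
[-21.2, -21.5, 12.5, -0.6, -4.7, -0.9]
[-19.8, -21.9, 13.9, -0.6, -4.7, -0.9]
[-18.2, -22.4, 15.3, -0.6, -4.7, -0.9]
[-16.6, -22.8, 16.5, -0.6, -4.7, -0.9]
[-14.8, -23.2, 17.5, -0.6, -4.7, -0.9]
[-12.9, -23.7, 18.4, -0.6, -4.7, -0.9]
[-11.0, -24.0, 19.1, -0.6, -4.7, -0.9]
[-9.0, -24.4, 19.7, -0.6, -4.7, -0.9]
[-7.0, -24.7, 20.1, -0.6, -4.7, -0.9]
```

{"name": "jog_arm", "arguments": {
  "deltas": [
    [[-33,-32,16,0,-2,0,0],[-33,-32,16,0,-2,0,0],[-33,-32,16,0,-2,0,0],[-30,-32,18,0,-3,-1,0],[-28,-32,20,-1,-4,-1,0]]
  ]
}}

```text
clock: 2.1
eef_pos: [0.4055, 0.1123, 0.2125]
tool_rot: [0.15, 0.938, -0.03, 0.31]
ft_force: [1.6, -0.4, -0.4]
grip_width: -0.0004
```

```bash
python3 -c "
from h import *
print(get_obs()['joint_pos'].round(3))
to(np.array([.45,.045,.20]),RT(-.175,np.radians(20)),7)"
```

```text
[ 0.598 -0.237 -0.712  0.646 -0.463  0.806]
[-6.3, -7.3, 6.5, -0.7, -4.8, -0.9]
[-5.6, -7.5, 6.9, -0.7, -4.8, -0.9]
[-4.9, -7.7, 7.3, -0.7, -4.8, -0.9]
[-4.2, -7.8, 7.6, -0.7, -4.8, -0.9]
[-3.4, -8.0, 7.8, -0.7, -4.8, -0.9]
[-2.6, -8.1, 8.0, -0.7, -4.8, -0.9]
[-1.8, -8.2, 8.0, -0.7, -4.8, -0.9]
```

{"name": "jog_arm", "arguments": {
  "deltas": [
    [[-6,-8,9,-0.7,-4.8,-0.9,0],[-6,-8,9,-0.7,-4.8,-0.9,0],[-5,-8,9,-0.7,-4.8,-0.9,0],[-4,-8,9,-0.7,-4.8,-0.9,0],[-3,-8,9,-0.7,-4.8,-0.9,0]]
  ]
}}

```text
clock: 2.6
eef_pos: [0.4533, 0.062, 0.2178]
tool_rot: [0.104, 0.857, -0.051, 0.501]
ft_force: [-0.7, 0.7, -0.7]
grip_width: 0.0002
```

```bash
python3 -c "
from h import *
print(get_obs()['joint_pos'].round(3))
to(np.array([.45,.04,.20]),RT(-.175,np.radians(20)),5)"
```

```text
[ 0.551 -0.228 -1.088 -0.191 -0.654  0.466]
[2.9, -4.5, 2.0, -0.5, -1.9, -0.4]
[3.0, -4.5, 1.9, -0.5, -1.9, -0.4]
[3.1, -4.5, 1.8, -0.5, -1.9, -0.4]
[3.1, -4.5, 1.6, -0.5, -1.9, -0.4]
[3.2, -4.5, 1.5, -0.5, -1.9, -0.4]
```

{"name": "jog_arm", "arguments": {
  "deltas": [
    [[10,-3,5,-0.4,-1.5,0,0],[14,-3,5,-0.4,-1.5,0,0],[18,-3,5,-0.4,-1.5,0,0],[20,-3,5,0,-1,0,0],[20,-3,5,0,-1,0,0]]
  ]
}}

```text
clock: 3.1
eef_pos: [0.4712, 0.0983, 0.1904]
tool_rot: [0.116, 0.841, -0.066, 0.524]
ft_force: [-0.2, -0.3, -1.1]
grip_width: 0.0
```

```bash
python3 -c "
from h import *
o=get_obs();print(o['joint_pos'].round(3),Ro.from_quat(o['tool_rot']).as_matrix().round(3))
to(np.array([.455,.04,.07]),RT(-.175,np.radians(22)),4)"
```

```text
[ 0.681  0.007 -1.086 -0.394 -0.812  0.56 ] [[-0.425  0.264  0.866]
 [ 0.126  0.964 -0.232]
 [-0.896  0.01  -0.443]]
[26.9, -15.4, 13.2, -1.1, -1.1, -0.7]
[27.3, -15.4, 12.4, -1.1, -1.1, -0.7]
[27.7, -15.3, 11.6, -1.1, -1.1, -0.7]
[28.1, -15.2, 10.8, -1.1, -1.1, -0.7]
```

```bash
cat > kin.py <<'E'
from h import *
D=[([1.13401750,2.41334585e-01,3.84469857e-03,1.33519463,0,1.57077612],[.21126426,.45254529,.23049806],[.216648,.976249,-.000919,-.000215]),
([1.114,.043,-.314,1.133,-.386,1.461],[.2887,.328,.2231],[.177,.965,-.015,.195]),
([.598,-.237,-.712,.646,-.463,.806],[.4055,.1123,.2125],[.15,.938,-.03,.31]),
([.551,-.228,-1.088,-.191,-.654,.466],[.4533,.062,.2178],[.104,.857,-.051,.501]),
([.681,.007,-1.086,-.394,-.812,.56],[.4712,.0983,.1904],[.116,.841,-.066,.524])]
def A(j):
    z,y=lambda a:Ro.from_euler("z",a).as_matrix(),lambda a:Ro.from_euler("y",a).as_matrix()
    R0,R1=z(j[0]),y(j[1]);R2=y(j[1]-j[2]);R3=y(j[1]-j[2]+j[3]);R4=R0@R3@z(j[4])
    return np.c_[R0[:,0],R0[:,2],(R0@R1)[:,2],(R0@R2)[:,0],(R0@R2)[:,2],(R0@R3)[:,0],R4[:,0]],R4
M=np.vstack([A(j)[0] for j,_,_ in D]);b=np.hstack([p for _,p,_ in D])
M2=np.vstack([M,1e-3*np.eye(7)]);k=np.linalg.lstsq(M2,np.r_[b,np.zeros(7)],rcond=None)[0]
if __name__=="__main__":
    print(np.round(k,3),(np.round((M@k-b)*1e3,1)).tolist(),np.linalg.svd(M)[1].round(3))
    for j,p,q in D:print(A(j)[1][:,0].round(3),Ro.from_quat(q).as_matrix()[:,2].round(3))
lo=np.array([-2.7,-1.03,-1.07,-1.95,-1.38]);hi=np.array([2.7,1.85,1.26,2.1,1.4])
def ik(P,zdir):
    best=None
    for s in ([.3,.2,-.6,.2,-.4],[0,.5,-.5,-.5,0],[.6,0,-1,-.3,-.6]):
        f=least_squares(lambda j:np.r_[(A(j)[0]@k-P)*10,A(j)[1][:,0]-zdir],s,bounds=(lo,hi))
        if best is None or f.cost<best.cost:best=f
    return best
if __name__=="__main__":
    p=[.5136,.0319,-.175,.0078]
    for y in(-.08,0,.08):
      for hd in (-60,-40,-25,-10,5,20,35):
       for th in(10,25):
        c=[]
        for q,back in((.008,.03),(.008,0),(.092,0)):
            P=cab(p,np.array([0,y,.1])+S_*(q-.015-back)+.022*N_)
            z=RT(np.radians(hd),np.radians(th)).as_matrix()[:,2];f=ik(P,z);c.append(round(1000*np.linalg.norm(f.fun),1))
        print(y,hd,th,c,f.x.round(2))
E
python3 kin.py
```

```text
[-0.     0.242  0.493  0.392  0.008  0.102  0.303] [0.0, 0.0, 0.1, -0.2, 0.0, -0.1, 0.0, -0.1, 0.0, 0.1, -0.1, -0.2, -0.0, 0.1, 0.1] [4.678 3.19  1.379 0.83  0.538 0.219 0.064]
[-0.001 -0.002 -1.   ] [-0.001 -0.002 -1.   ]
[ 0.371 -0.099 -0.923] [ 0.371 -0.098 -0.924]
[ 0.573 -0.15  -0.806] [ 0.573 -0.149 -0.806]
[ 0.849 -0.192 -0.492] [ 0.849 -0.192 -0.492]
[ 0.866 -0.232 -0.443] [ 0.866 -0.233 -0.442]
-0.08 -60 10 [np.float64(13.7), np.float64(16.3), np.float64(1.2)] [ 0.45  0.58 -0.61 -0.02 -1.38]
-0.08 -60 25 [np.float64(0.0), np.float64(0.0), np.float64(0.0)] [ 0.4   0.44 -0.53  0.34 -1.12]
-0.08 -40 10 [np.float64(63.1), np.float64(43.0), np.float64(0.0)] [ 0.38  0.69 -1.02 -1.36 -1.05]
-0.08 -40 25 [np.float64(8.9), np.float64(0.0), np.float64(0.0)] [ 0.32  0.33 -0.9  -0.5  -0.88]
-0.08 -25 10 [np.float64(287.4), np.float64(271.6), np.float64(169.8)] [ 0.32  0.61 -1.07 -1.29 -0.86]
-0.08 -25 25 [np.float64(214.4), np.float64(167.8), np.float64(2.5)] [ 0.18  0.33 -1.07 -0.87 -0.55]
-0.08 -10 10 [np.float64(547.2), np.float64(511.3), np.float64(338.2)] [ 0.07  0.27 -1.07 -0.83 -
[... 2706 characters left out ...]
 -0.7 ]
0.08 -10 25 [np.float64(107.9), np.float64(66.3), np.float64(0.0)] [ 0.43  0.36 -0.99 -0.83 -0.54]
0.08 5 10 [np.float64(388.4), np.float64(371.7), np.float64(237.0)] [ 0.32  0.44 -1.07 -1.12 -0.3 ]
0.08 5 25 [np.float64(261.2), np.float64(201.1), np.float64(1.3)] [ 0.23  0.36 -1.07 -0.99 -0.13]
0.08 20 10 [np.float64(376.6), np.float64(336.4), np.float64(178.4)] [-0.11  0.59 -1.07 -1.34  0.57]
0.08 20 25 [np.float64(256.2), np.float64(187.9), np.float64(0.0)] [ 0.02  0.36 -1.05 -0.95  0.3 ]
0.08 35 10 [np.float64(139.4), np.float64(107.3), np.float64(0.0)] [-0.2   0.73 -1.04 -1.53  0.8 ]
0.08 35 25 [np.float64(98.4), np.float64(39.3), np.float64(0.0)] [-0.16  0.36 -0.94 -0.72  0.68]
```

```bash
cat > plan.py <<'E'
from kin import *
p=[.5136,.0319,-.175,.0078];R=RT(np.radians(-42),np.radians(25));m=R.as_matrix()
Sw=Ro.from_euler("z",p[2]).apply(S_);ext=abs(m[:,0]@Sw)*.011+abs(m[:,1]@Sw)*.0145
def W(q,gap,inn=.015,y=.02,dx=0,dz=0): return cab(p,np.array([dx,y,.1+dz])+S_*(q-ext-gap)+inn*N_)
E
python3 - <<'E'
from plan import *
print("ext",ext)
for nm,P in(("W1",W(.0078,.025,dx=-.08)),("W1b",W(.0078,.025,dx=-.06,dz=.04)),("W1c",W(.0078,.025,dx=-.05)),("W2",W(.0078,.025)),("C",W(.0078,0)),("E",W(.092,0)),("F",W(.092,.03,dx=-.05))):
    f=ik(P,m[:,2]);print(nm,P.round(4),round(np.linalg.norm(f.fun)*1e3,1),f.x.round(2))
to(W(.0078,.025,dx=-.06),R,5)
E
```

```text
ext 0.015109265190348477
W1 [0.4292 0.0671 0.0656] 0.0 [ 0.84  0.5  -0.83  0.25 -1.13]
W1b [0.4489 0.0637 0.1056] 0.0 [ 0.79  0.39 -0.81  0.27 -1.13]
W1c [0.4587 0.0619 0.0656] 0.0 [ 0.77  0.5  -0.83  0.09 -1.13]
W2 [0.5079 0.0532 0.0656] 0.0 [ 0.66  0.53 -0.8  -0.11 -1.1 ]
C [0.5238 0.0504 0.0848] 0.0 [ 0.63  0.49 -0.78 -0.1  -1.09]
E [0.5771 0.041  0.1493] 0.0 [ 0.54  0.38 -0.68 -0.04 -1.05]
F [0.5089 0.053  0.1263] 0.0 [ 0.66  0.37 -0.77  0.08 -1.1 ]
[23.4, -8.1, 8.8, 4.9, -0.3, 2.2]
[23.1, -8.2, 9.4, 4.9, -0.3, 2.2]
[22.9, -8.3, 10.0, 4.9, -0.3, 2.2]
[22.6, -8.3, 10.6, 4.9, -0.3, 2.2]
[22.3, -8.2, 11.2, 4.9, -0.3, 2.2]
```

{"name": "jog_arm", "arguments": {
  "deltas": [
    [[23,-8,9,5,0,2,0],[23,-8,9,5,0,2,0],[23,-8,10,5,0,2,0],[23,-8,10,5,0,2,0],[20,-8,10,5,0,2,0]]
  ]
}}

```text
clock: 3.6
eef_pos: [0.4478, 0.0665, 0.0675]
tool_rot: [0.306, 0.79, -0.2, 0.491]
ft_force: [0.4, -0.9, -0.7]
grip_width: -0.0001
```

```bash
python3 -c "
from plan import *
print(get_obs()['joint_pos'].round(3))
to(W(.0078,.025,dx=-.05),R,3);print();to(W(.0078,.025),R,4)"
```

```text
[ 0.795  0.495 -0.792  0.244 -1.118  1.509]
[-1.1, 1.4, 3.6, -0.4, -0.3, 0.1]
[-1.0, 1.3, 3.6, -0.4, -0.3, 0.1]
[-1.0, 1.3, 3.6, -0.4, -0.3, 0.1]

[-5.5, 7.8, 12.1, -0.3, -0.2, 0.1]
[-5.4, 7.8, 12.2, -0.3, -0.2, 0.1]
[-5.3, 7.7, 12.2, -0.3, -0.2, 0.1]
[-5.3, 7.6, 12.3, -0.3, -0.2, 0.1]
```

{"name": "jog_arm", "arguments": {
  "deltas": [
    [[-5,8,12,-0.3,-0.2,0,0],[-5,8,12,-0.3,-0.2,0,0],[-5,8,12,-0.3,-0.2,0,0],[-5,8,12,0,0,0,0],[0,0,0,0,0,0,0]]
  ]
}}

```text
clock: 4.1
eef_pos: [0.5105, 0.0569, 0.0584]
tool_rot: [0.298, 0.792, -0.2, 0.495]
ft_force: [-0.9, -0.2, 0.8]
grip_width: 0.0001
```

```bash
python3 -c "
from plan import *
print(get_obs()['ft_force'])
to(W(.0078,0),R,3);print();to(W(.092,0),R,12)
t=camera('top');s=camera('scene')
a=np.hstack([cv2.resize(t[150:270,180:340],None,fx=2.4,fy=2.4,interpolation=2),cv2.resize(s[170:290,230:390],None,fx=2.4,fy=2.4,interpolation=2)]);cv2.imwrite('pics/c1.png',a[:,:,::-1])"
```

```text
[-0.87825783 -0.19326583  0.81227887]
[-10.0, 1.1, 0.5, -0.2, -0.2, 0.4]
[-10.0, 1.2, 0.5, -0.2, -0.2, 0.4]
[-10.0, 1.3, 0.5, -0.2, -0.2, 0.4]

[-9.0, 2.6, 1.2, -0.0, -0.0, 0.1]
[-9.0, 2.6, 1.2, -0.0, -0.0, 0.1]
[-9.0, 2.6, 1.3, -0.0, -0.0, 0.1]
[-9.0, 2.6, 1.3, -0.0, -0.0, 0.1]
[-9.0, 2.6, 1.3, -0.0, -0.0, 0.1]
[-9.0, 2.6, 1.3, -0.0, -0.0, 0.1]
[-9.0, 2.6, 1.3, -0.0, -0.0, 0.1]
[-9.0, 2.7, 1.3, -0.0, -0.0, 0.1]
[-9.0, 2.7, 1.3, -0.0, -0.0, 0.1]
[-9.0, 2.7, 1.3, -0.0, -0.0, 0.1]
[-9.0, 2.7, 1.3, -0.0, -0.0, 0.1]
[-9.0, 2.7, 1.3, -0.0, -0.0, 0.1]
```

View pics/c1.png

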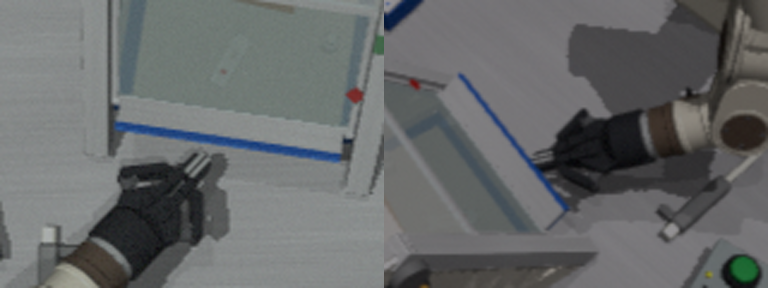

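{"name": "jog_arm", "arguments": {
  "deltas": [
    [[-10,1,0,0,0,0.4,0],[-10,1,0,0,0,0.4,0],[-8,1,0,0,0,0.4,0],[-4,1,0,0,0,0,0]]
  ]
}}

```text
clock: 4.6
eef_pos: [0.5215, 0.0508, 0.0895]
tool_rot: [0.304, 0.789, -0.195, 0.496]
ft_force: [-0.1, -1.4, -0.3]
grip_width: 0.0
```

```bash
cat > look.py <<'E'
from plan import *
def look():
    t=camera("top");o=get_obs();print("ft",o["ft_force"].round(1),o["eef_pos"].round(4))
    A=blob(t,"red",(315,350,150,200));B=blob(t,"green",(332,352,155,182));print(len(A),A.mean(0),B.mean(0))
    P0=np.array([.56715,-.11588,.13506])  # pointer at start, moves along Sw
    u=A.mean(0);f=least_squares(lambda s:proj("top",[P0+s[0]*Sw])[0]-u,[0.05]);print("moved %.4f  res"%f.x[0],f.fun.round(1))
    return t
if __name__=="__main__":
    look();to(W(.092,0),R,8)
E
python3 look.py
```

```text
ft [ 0.2 -1.   0.9] [0.5219 0.0509 0.09  ]
27 [327.59259259 189.44444444] [341.49333333 168.54666667]
moved 0.0013  res [-0.3 -0.1]
[-9.3, 3.7, 2.1, -0.1, -0.1, 0.0]
[-9.3, 3.7, 2.2, -0.1, -0.1, 0.0]
[-9.3, 3.7, 2.2, -0.1, -0.1, 0.0]
[-9.2, 3.7, 2.2, -0.1, -0.1, 0.0]
[-9.2, 3.7, 2.2, -0.1, -0.1, 0.0]
[-9.2, 3.7, 2.2, -0.1, -0.1, 0.0]
[-9.2, 3.7, 2.2, -0.1, -0.1, 0.0]
[-9.2, 3.7, 2.3, -0.1, -0.1, 0.0]
```

Now push up the slope in small rows, about 6 mm each.

{"name": "jog_arm", "arguments": {
  "deltas": [
    [[-5,2,1.5,0,0,0,0],[-5,2,1.5,0,0,0,0],[-5,2,1.5,0,0,0,0]]
  ]
}}

```text
clock: 4.95
eef_pos: [0.5326, 0.0481, 0.1006]
tool_rot: [0.302, 0.791, -0.196, 0.494]
ft_force: [-3.0, 2.2, -1.0]
grip_width: -0.0001
```

```bash
python3 look.py
```

```text
ft [-1.2  0.1  0.9] [0.5335 0.0481 0.1016]
24 [328.08333333 186.08333333] [341.54794521 168.64383562]
moved 0.0135  res [-0.1 -0. ]
[-7.4, 3.0, 1.6, -0.1, -0.1, 0.0]
[-7.4, 3.0, 1.6, -0.1, -0.1, 0.0]
[-7.4, 3.0, 1.6, -0.1, -0.1, 0.0]
[-7.4, 3.0, 1.6, -0.1, -0.1, 0.0]
[-7.4, 3.0, 1.6, -0.1, -0.1, 0.0]
[-7.4, 3.0, 1.7, -0.1, -0.1, 0.0]
[-7.4, 3.0, 1.7, -0.1, -0.1, 0.0]
[-7.4, 3.0, 1.7, -0.1, -0.1, 0.0]
```

{"name": "jog_arm", "arguments": {
  "deltas": [
    [[-6,2.4,1.3,0,0,0,0],[-6,2.4,1.3,0,0,0,0],[-6,2.4,1.3,0,0,0,0],[-6,2.4,1.3,0,0,0,0],[-6,2.4,1.3,0,0,0,0]]
  ]
}}

```text
clock: 5.5
eef_pos: [0.5553, 0.0437, 0.125]
tool_rot: [0.301, 0.792, -0.197, 0.493]
ft_force: [-4.0, 2.4, -0.6]
grip_width: -0.0003
```

```bash
python3 look.py
```

```text
ft [ 0.1 -0.2  0.8] [0.5565 0.0438 0.1263]
22 [329.68181818 176.86363636] [341.45205479 168.63013699]
moved 0.0463  res [0.2 0. ]
[-3.5, 1.4, 0.7, -0.1, -0.1, 0.1]
[-3.5, 1.4, 0.7, -0.1, -0.1, 0.1]
[-3.5, 1.4, 0.7, -0.1, -0.1, 0.1]
[-3.5, 1.4, 0.7, -0.1, -0.1, 0.1]
[-3.5, 1.4, 0.7, -0.1, -0.1, 0.1]
[-3.5, 1.4, 0.7, -0.1, -0.1, 0.1]
[-3.5, 1.4, 0.7, -0.1, -0.1, 0.1]
[-3.5, 1.5, 0.7, -0.1, -0.1, 0.1]
```

{"name": "jog_arm", "arguments": {
  "deltas": [
    [[-6,2.4,1.2,0,0,0,0],[-6,2.4,1.2,0,0,0,0],[-6,2.4,1.2,0,0,0,0],[-5,2,1,0,0,0,0],[-3,1.2,0.6,0,0,0,0]]
  ]
}}

```text
clock: 6.05
eef_pos: [0.5763, 0.0401, 0.1486]
tool_rot: [0.302, 0.791, -0.197, 0.494]
ft_force: [-3.9, 1.2, -1.0]
grip_width: 0.0001
```

```bash
python3 - <<'E'
from look import *
t=look();s=camera("scene")
cv2.imwrite("pics/p1.png",np.hstack([cv2.resize(t[145:200,300:365],None,fx=6,fy=6,interpolation=2),cv2.resize(s[165:220,195:260],None,fx=6,fy=6,interpolation=2)])[:,:,::-1])
S=blob(s,"red",(215,260,170,215));G=blob(s,"green",(210,240,180,206));print(len(S),S.mean(0),len(G),G.mean(0))
A=blob(t,"red",(315,350,150,200));B=blob(t,"green",(332,352,155,182))
P,e=tri(A.mean(0),S.mean(0));Q,e2=tri(B.mean(0),G.mean(0));d=Ro.from_euler("z",-p[2]).apply(Q-P);print(P,e,Q,e2,"slope",d@S_,"n",d@N_)
E
```

```text
ft [-1.9  0.4 -0.5] [0.5768 0.0401 0.1491]
21 [331.85714286 167.47619048] [341.55882353 168.47058824]
moved 0.0789  res [-0.1 -0. ]
12 [227.5 201.5] 24 [224.29166667 194.375     ]
[ 0.61697832 -0.12479579  0.19389237] 0.9643451573600154 [ 0.61106793 -0.1477795   0.20420402] 3.241523254659914 slope 0.006729451828169929 n -0.008023333627600292
```

View pics/p1.png

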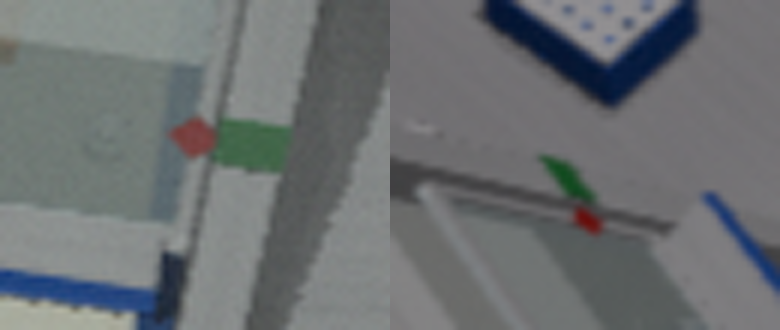

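{"name": "jog_arm", "arguments": {
  "deltas": [
    [[-3,1.2,0.6,0,0,0,0],[-2,0.8,0.4,0,0,0,0],[0,0,0,0,0,0,0]]
  ]
}}

```text
clock: 6.45
eef_pos: [0.5803, 0.0394, 0.1528]
tool_rot: [0.302, 0.791, -0.197, 0.494]
ft_force: [-3.3, 1.5, -0.3]
grip_width: 0.0001
```

```bash
cat > chk.py <<'E'
from look import *
t=look();s=camera("scene");
S=blob(s,"red",(215,260,170,215));G=blob(s,"green",(210,240,180,206))
A=blob(t,"red",(315,350,150,200));B=blob(t,"green",(332,352,155,182))
P,e=tri(A.mean(0),S.mean(0));Q,e2=tri(B.mean(0),G.mean(0));d=Ro.from_euler("z",-p[2]).apply(Q-P);print(len(S),P,Q,"slope",d@S_,"n",d@N_)
E
python3 chk.py; python3 -c "
from plan import *
to(W(.092,.03),R,3);print();to(W(.092,.04,dx=-.07),R,4)"
```

```text
ft [-1.7 -0.2 -0.3] [0.5802 0.0394 0.1529]
21 [332.14285714 165.57142857] [341.57746479 168.70422535]
moved 0.0853  res [-0. -0.]
12 [ 0.62065958 -0.12480764  0.19872567] [ 0.61080029 -0.14812859  0.20356469] slope 7.48039181085818e-05 n -0.0074381116914470444
[10.9, -3.6, -2.0, -0.2, -0.3, 0.2]
[10.8, -3.7, -2.1, -0.2, -0.3, 0.2]
[10.8, -3.7, -2.2, -0.2, -0.3, 0.2]

[17.0, -12.9, -15.2, -0.1, -0.2, 0.1]
[16.9, -12.9, -15.3, -0.1, -0.2, 0.1]
[16.8, -12.9, -15.4, -0.1, -0.2, 0.1]
[16.8, -12.9, -15.5, -0.1, -0.2, 0.1]
```

{"name": "jog_arm", "arguments": {
  "deltas": [
    [[11,-4,-2,0,0,0,0],[11,-4,-2,0,0,0,0],[11,-6,-8,0,0,0,0],[4,-15,-25,0,0,0,0],[0,-16,-30,0,0,0,0]]
  ]
}}

```text
clock: 7.05
eef_pos: [0.4917, 0.0571, 0.1462]
tool_rot: [0.305, 0.789, -0.197, 0.495]
ft_force: [0.0, 0.7, 0.2]
grip_width: 0.0001
```

```bash
python3 chk.py; python3 - <<'E'
from plan import *
o=get_obs();print(o["joint_pos"].round(2))
r=Ro.from_quat(o["tool_rot"]).as_matrix()
for P in([.42,.12,.2],[.41,.2,.22],[.4177,.3697,.15],[.4177,.3697,.055]):
    f=ik(np.array(P),np.array([0,0,-1.]));print(P,round(np.linalg.norm(f.fun)*1e3,1),f.x.round(2))
y=r[:,1]*[1,1,0];y/=np.linalg.norm(y);z=np.array([0,0,-1.])
to(np.array([.4177,.3697,.16]),Ro.from_matrix(np.c_[np.cross(y,z),y,z]),11)
E
```

```text
ft [-1.9 -2.  -0.1] [0.4884 0.0567 0.1472]
19 [332.10526316 165.57894737] [341.5        168.66176471]
moved 0.0852  res [0. 0.]
12 [ 0.62065971 -0.12473519  0.1987902 ] [ 0.61079359 -0.14781963  0.20382676] slope 0.00019532019219684475 n -0.00760183189262931
[ 0.7   0.31 -0.74  0.27 -1.11  1.27]
[0.42, 0.12, 0.2] 0.0 [ 0.28  0.13 -0.21  1.23  0.  ]
[0.41, 0.2, 0.22] 0.0 [ 0.45  0.16 -0.13  1.28  0.  ]
[0.4177, 0.3697, 0.15] 0.0 [0.72 0.4  0.01 1.18 0.  ]
[0.4177, 0.3697, 0.055] 0.0 [ 0.72  0.49 -0.12  0.97 -0.  ]
[9.2, 16.5, -22.2, -0.1, 5.9, 0.0]
[11.4, 16.5, -21.2, -0.1, 5.9, 0.0]
[13.5, 16.5, -19.9, -0.1, 5.9, 0.0]
[15.5, 16.5, -18.4, -0.1, 5.9, 0.0]
[17.3, 16.5, -16.7, -0.1, 5.9, 0.0]
[18.9, 16.5, -14.8, -0.1, 5.9, 0.0]
[20.3, 16.5, -12.8, -0.1, 5.9, 0.0]
[21.5, 16.5, -10.7, -0.1, 5.9, 0.0]
[22.5, 16.5, -8.4, -0.1, 5.9, 0.0]
[23.2, 16.5, -6.0, -0.1, 5.9, 0.0]
[23.7, 16.5, -3.6, -0.1, 5.9, 0.0]
```

{"name": "jog_arm", "arguments": {
  "deltas": [
    [[0,8,-28,0,5.9,0,0],[8,16,-22,0,5.9,0,0],[10,16,-20,0,5.9,0,0],[14,16,-18,0,5.9,0,0],[15,16,-17,0,5.9,0,0]]
  ]
}}

```text
clock: 7.65
eef_pos: [0.452, 0.1898, 0.1647]
tool_rot: [0.342, 0.892, -0.114, 0.275]
ft_force: [0.1, 0.3, -0.4]
grip_width: -0.0001
```

```bash
cat > btn.py <<'E'
from plan import *
import sys
o=get_obs();r=Ro.from_quat(o["tool_rot"]).as_matrix();y=r[:,1]*[1,1,0];y/=np.linalg.norm(y);z=np.array([0,0,-1.])
print(o["joint_pos"].round(2));to(np.array([.4177,.3697,float(sys.argv[1])]),Ro.from_matrix(np.c_[np.cross(y,z),y,z]),int(sys.argv[2]))
E
python3 btn.py .13 6
```

```text
[ 0.76  0.23 -0.34  0.96 -0.6   1.48]
[23.2, 18.5, -9.3, -0.1, 5.8, 0.0]
[24.0, 18.5, -6.9, -0.1, 5.8, 0.0]
[24.6, 18.5, -4.4, -0.1, 5.8, 0.0]
[24.9, 18.4, -1.8, -0.1, 5.8, 0.0]
[25.0, 18.4, 0.7, -0.1, 5.8, 0.0]
[24.8, 18.4, 3.3, -0.1, 5.8, 0.0]
```

{"name": "jog_arm", "arguments": {
  "deltas": [
    [[23,18,-9,0,5.8,0,0],[24,18,-7,0,5.8,0,0],[24,18,-4,0,5.8,0,0],[25,18,-2,0,5.8,0,0],[20,15,0,0,5.8,0,0]]
  ]
}}

```text
clock: 8.15
eef_pos: [0.4266, 0.3427, 0.1376]
tool_rot: [0.358, 0.933, -0.016, 0.036]
ft_force: [-0.0, 0.3, -0.9]
grip_width: -0.0002
```

```bash
python3 btn.py .09 3
```

```text
[ 0.72  0.39 -0.05  1.13 -0.08  1.45]
[9.4, 4.8, 15.2, -0.1, 1.5, 0.0]
[9.0, 4.7, 15.4, -0.1, 1.5, 0.0]
[8.6, 4.7, 15.7, -0.1, 1.5, 0.0]
```

{"name": "jog_arm", "arguments": {
  "deltas": [
    [[9,5,15,0,1.5,0,0],[9,5,15,0,1.5,0,0],[7,4,13,0,1.5,0,0],[0,0,0,0,0,0,0]]
  ]
}}

```text
clock: 8.55
eef_pos: [0.4218, 0.3716, 0.0875]
tool_rot: [0.359, 0.933, 0.0, -0.002]
ft_force: [-1.0, -0.2, -1.1]
grip_width: -0.0
```

```bash
python3 btn.py .062 3; python3 -c "
from h import *
t=camera('top');s=camera('scene')
cv2.imwrite('pics/b1.png',np.hstack([cv2.resize(t[215:285,120:210],None,fx=4,fy=4,interpolation=2),cv2.resize(s[245:315,335:425],None,fx=4,fy=4,interpolation=2)])[:,:,::-1])"
```

```text
[ 0.72  0.46 -0.06  1.05  0.    1.45]
[0.5, -1.4, 8.5, -0.0, -0.1, -0.0]
[0.6, -1.4, 8.5, -0.0, -0.1, -0.0]
[0.6, -1.4, 8.5, -0.0, -0.1, -0.0]
```

View pics/b1.png

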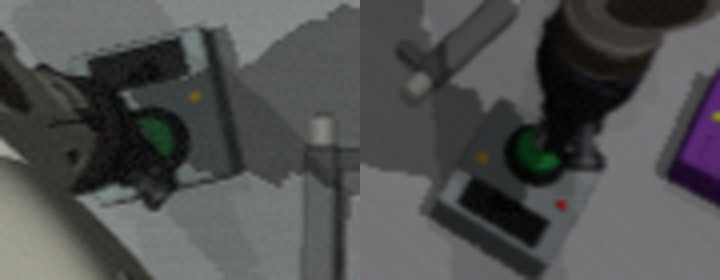

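{"name": "jog_arm", "arguments": {
  "deltas": [
    [[0.5,-1.4,8,0,0,0,0],[0.5,-1.4,8,0,0,0,0],[0.5,-1.4,6,0,0,0,0],[0,0,3,0,0,0,0]]
  ]
}}

```text
clock: 9.05
eef_pos: [0.4189, 0.3701, 0.0651]
tool_rot: [0.359, 0.933, 0.003, 0.0]
ft_force: [-0.5, -0.6, 2.3]
grip_width: -0.0
```

{"name": "jog_arm", "arguments": {
  "deltas": [
    [[0,0,2,0,0,0,0],[0,0,2,0,0,0,0]]
  ]
}}

```text
clock: 9.25
eef_pos: [0.4189, 0.3701, 0.0617]
tool_rot: [0.359, 0.933, 0.004, 0.001]
ft_force: [-1.1, -0.5, 4.6]
grip_width: 0.0001
```

{"name": "jog_arm", "arguments": {
  "deltas": [
    [[0,0,2,0,0,0,0],[0,0,2,0,0,0,0]]
  ]
}}

```text
clock: 9.45
eef_pos: [0.419, 0.3702, 0.0608]
tool_rot: [0.359, 0.933, 0.004, 0.001]
ft_force: [-6.0, -4.9, 18.6]
grip_width: -0.0002
```

The force rose smoothly to about 5 N, then hit a hard stop at 18.6 N, so the button is fully down. Now I retract.

{"name": "jog_arm", "arguments": {
  "deltas": [
    [[0,0,-10,0,0,0,0],[0,0,-20,0,0,0,0],[0,0,-35,0,0,0,0],[0,0,-40,0,0,0,0],[10,0,-40,0,0,0,0]]
  ]
}}

```text
clock: 9.95
eef_pos: [0.4088, 0.3729, 0.2046]
tool_rot: [0.36, 0.933, -0.001, -0.002]
ft_force: [-1.1, -0.2, 0.1]
grip_width: 0.0001
```

{"name": "jog_arm", "arguments": {
  "deltas": [
    [[30,-10,-10,0,0,0,0],[30,-10,0,0,0,0,0],[30,-10,0,0,0,0,0],[0,0,0,0,0,0,0],[0,0,0,0,0,0,0]]
  ]
}}

```text
clock: 10.45
eef_pos: [0.3233, 0.4166, 0.2242]
tool_rot: [0.36, 0.933, 0.008, 0.002]
ft_force: [-0.5, -0.7, 0.6]
grip_width: 0.0004
```

```bash
python3 chk.py; python3 - <<'E'
from h import *
t=camera("top");s=camera("scene");cv2.imwrite("pics/e.png",cv2.resize(t[60:360,80:480],None,fx=2,fy=2)[:,:,::-1])
print(tri(blob(t,"green",(145,170,240,262)).mean(0),blob(s,"green",(370,392,272,295)).mean(0)))
for n in("reagent_bottle","beaker","tip_box","pipette","cassette_out"):
    print(n,[(round(d["conf"],2),np.round(d["at"]).tolist(),int(d["pixels"].sum())) for d in masks_of(n,"top")][:2])
E
```

```text
ft [ 0.5 -0.2  0.9] [0.3234 0.4166 0.2242]
18 [332.05555556 165.5       ] [341.54411765 168.61764706]
moved 0.0854  res [0.1 0. ]
12 [ 0.62079531 -0.12456679  0.19911327] [ 0.61084698 -0.14787503  0.20384644] slope -6.407754036748056e-05 n -0.007438911318580028
(array([0.41771708, 0.36967982, 0.0596465 ]), np.float64(1.7712833629349702))
reagent_bottle [(0.97, [136.0, 173.0], 716), (0.6, [158.0, 243.0], 1410)]
beaker [(0.79, [439.0, 174.0], 654)]
tip_box [(0.91, [408.0, 235.0], 1213), (0.68, [341.0, 168.0], 86)]
pipette [(0.78, [198.0, 273.0], 599)]
cassette_out [(0.64, [407.0, 180.0], 171)]
```

View pics/e.png

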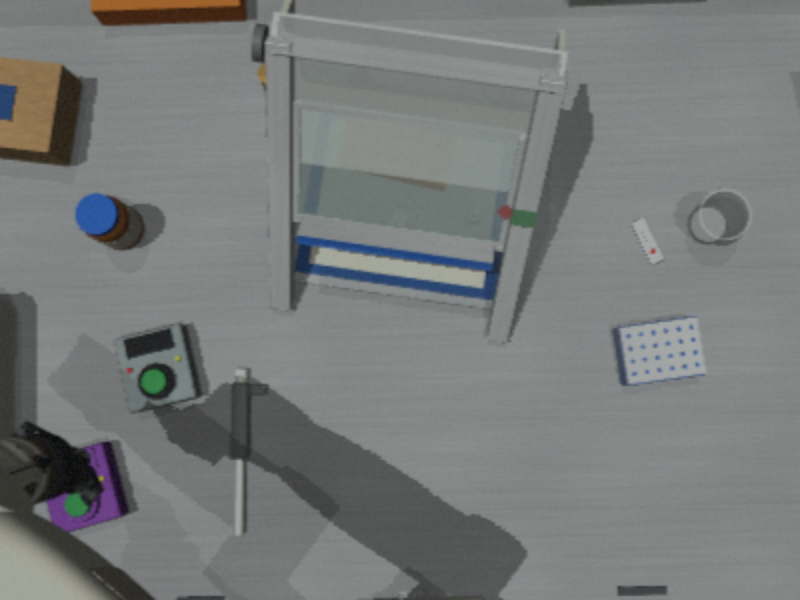

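The red pointer (504,212) stands beside the green band (524,218), the button is up, and everything else is where it was. The arm is clear in the air, with the TCP at z = 0.22 m.

```bash
python3 -c "
from workcell import *
print(job_done())"
```

```text
the job is handed in; nothing more can be done
None
```

The job is done and handed in at about 10.5 s on the robot's clock; no verdict was reported.

I pushed the window up about 85 mm from beneath the lip with the closed fingertips. I then pressed the grey box's green button to its hard stop, let it go, and moved the arm clear.

**Last checks:**
- **Pointer:** within about 1 mm of the band's middle up the slope, measured from both cameras. Tracking it with the top camera alone (85.4 mm moved) puts it about 1.5 mm past the roughly 84 mm first measured. Either is well inside the 12 mm limit.
- **Window:** it did not move after I let it go.
- **Button press:** force rose to about 5 N, then to 18.6 N at the stop, with the fingers stopping at z = 0.061 m. Touch began at about 0.065–0.067 m, so 4–6 mm of travel was seen; that it went fully down rests on the hard stop. The last measurement shows it back at its starting height.
- **Bench items:** outside the cabinet they look unmoved in the last picture; the network's centres for them shifted 1 to 4 pixels, which I take as its own error. I did not measure the things inside the cabinet again, but the fingers never went in among them.
- **Disagreement:** the first cabinet yaw estimate (-7.4°) was off because one lip end was mis-segmented; I used the full fit (-10°).

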